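Open the UV guard of the curing cradle and move the telescope to the inspection tray

ROBOT

A 6-joint arm with a two-finger parallel gripper is mounted at the origin on the work surface. World frame = base frame: x ahead of the robot, y to its left, z up, the work surface at z = 0. Lengths are in m, angles in rad, forces in N, time in s.
With the tool pointing down it reaches from about 0.425 to 0.95 m from the base axis. Payload 14.7 kg.
Tool frame: the origin (TCP) lies on the centre line of the jaws, within the pads' length; the fingertips stand 22 mm ahead of it and the grasp point (between the pads) lies 3 mm ahead of it; z points along the fingers, y is the line along which they close (so a half turn about z gives the same grasp; the last joint's range is limited). The gripper opens to 85 mm and grips with 20 to 120 N. Pads are 22 mm wide; open, the fingers measure 114 mm over their backs; the gripper's body (76 mm by 85 mm) begins 54 mm behind the grasp point. The pads swing forward as they close: fully open they stand 13 mm farther back than shut.
Start: joints at [1.243, 0.48, 1.596, -0, 1.065, -0.047], TCP at [0.18, 0.625, 0.253] pointing down, gripper open.
Joint ranges: [-2.75, 2.75], [-0.82, 2.05], [0.23, 2.67], [-1.56, 4.7], [0.09, 2.69], [-2.92, 2.92]. Speed limits (rad/s): [1.89, 1.89, 2.39, 3.01, 3.01, 3.01].

INTERFACE

Orientations are given as a unit quaternion [x, y, z, w].
In Python, from station import arm, eyes, order gives the robot as it stands.
- The arm moves only by the tool jog_arm, never from a script. Its argument "moves" is a list of rows, each an object of numbers: "tx", "ty", "tz": the shift along the tool's x, y, z in mm; "wx", "wy", "wz": the turn, a rotation vector about the tool's x, y, z in rad; "claw": the gripper command: -1 is shut, 1 is fully open, values between are in proportion. A call has 1 to 12 rows; each row shifts and turns the commanded pose from where the row before left it, along the tool's axes as they then stand; what a row does not reach is not made up. A row lasts 1/12 s, in which the tool goes at most 41.7 mm and 7.16 degrees, less where a joint would pass 70% of its speed; a pose out of reach is approached as far as the arm can. A call is refused whole if a number of a shift passes 41.7 or a number of a turn 0.125, either way. A call with a gripper value outside its range is refused whole. The fingers move at their own pace and stop on an object; "squeeze" is the grip in N (left out, the last holds). Time passes only in rows, so rows that do not move let the fingers close. It gives the time, the measured TCP pose, the force, the opening and the grip force at its end, in the units of the state.
- arm.state(): the state, without advancing time (a new reading comes with each control period).
- eyes.read_camera(name): name is "side" or "top"; returns the picture (480x640x3 uint8, red, green, blue); there is no depth.
- eyes.camera_model(name): a dict with "intrinsics" (3x3 intrinsics, pixels), "extrinsics" (4x4, takes a point from camera to world coordinates). Camera axes: x right, y down, z forward; pixel columns grow to the right and rows downward; lengths in m; the calibration is good to about 2 mm. A picture is of the moment at which its call begins. camera_model takes no time and is no camera call.
- order.finish_job(): hands the job in; it is judged then, once.
The state is a dict: "clock": time; "qpos": joint angles; "joint_velocities": joint speeds; "tau": joint torques, N m; "ee_pos": TCP position; "ee_rot": TCP orientation; "contact_force": force on the tool from outside, world axes, zero at the start; "torque": the same for the moment, N m; "finger_gap": finger opening in m; "grip_force": force on a finger pad.
Only numpy, scipy, OpenCV 4.12 (cv2) and the standard library are available. Lean on these libraries where they do the work, as an engineer would, in place of code of your own. Each camera call takes 0.05 s, during which the arm holds its last target. There are 200 camera calls.

TASK

Lift the amber guard of the curing cradle by its black lip, swing it up and over past its balance point and ease it down onto its rear stop, so that it stays open on its own when you let go: keep hold of it, and do not fling it or let it fall open or shut. Then take the black telescope out of the cradle and lower it, without dropping it, across both blue rests of the inspection tray, leaving the guard open and the other things on the bench where they are.

Things in the scene. Friction and masses are not known exactly. Their poses are not given: they have to be found in the camera images.
- cradle: White fixed plinth 180 (x) x 230 (y) x 20 mm high, left or right of the tray. Origin on the table, at plinth x -80..100 mm; x level, from lip side to hinge side (roughly the robot's left), y along the hinge, z up. Black V saddles at y = +-50 mm hold the telescope. White posts at y = +-105 mm: 12 mm square, 104 mm high at x = -24; 16 x 14 mm, 116 mm high (hinge) at x = 83.
- guard (a joint): Opening angle of the amber guard, rad: 0 closed and level, grows as the lip rises and swings over to the hinge side, firm stop at 2.1. Nearly free hinge, no spring; about 0.35 kg, 2 N at the lip. Let go short of about 1.6 it falls shut, beyond it falls open. From near balance it hits the stop too fast; let go on the stop or within 0.05 of it, it settles softly.
- guard_lip (a point): Centre (mid-thickness) of the flat black lip on the guard's free edge (the robot's right), 40 mm front to back, 100 mm wide along the hinge, 10 mm thick. Closed: level, 110 mm above the table, free below and beside it. Turns with the guard: x from lip to hinge, y along the hinge, z out of the upper face. Too wide to pinch across: take it above and below, from its side at a slant.
- guard_hinge (a point): Middle of the hinge axis (along the cradle's y), 110 mm above the table, at cradle x = 83 mm, 139 mm from the lip's centre. The guard is a flat amber panel 190 mm wide and 6 mm thick, from the hinge out to 120 mm, ending in a white edge strip 14 mm high at 114 to 120 mm; the black lip follows, 119 to 159 mm from the hinge, all about one mid-plane through the hinge.
- telescope: Rigid telescope lying level in the cradle, 0.16 kg: black tube, 24 mm diameter, two white bands, y = -85..65 mm; grey conical eyepiece (36 mm diameter) to y = 90; steel light post 10 mm thick at y = 68, standing 28 mm above the axis. Origin on the axis about midway between the saddles, 54 mm above the table; y along the tube, z up. Grip across the tube near the origin.
- tray: Fixed aluminium inspection tray, 130 (x) x 240 (y) x 28 mm high, walls 5 mm, origin under its centre, y its long axis. Two blue rests, 14 mm wide, cross it at y = +-50 mm: shallow Vs, lowest on the tray's middle line. Laid in both, the telescope has its axis along the tray's y, 34 mm above the table, either end either way.
- bottle: Bystander: white bottle, blue cap, 64 mm across, 150 mm high; origin under its foot.
- jar: Bystander: amber jar, 70 mm across, 75 mm high; origin under its foot.
- screwdriver: Bystander: blue-handled screwdriver, 170 mm, lying flat at the left.
- eyepiece: Bystander: black microscope eyepiece standing, 52 mm across, 70 mm high; origin under its foot.
- parts_bin: Bystander: small yellow open bin, 120 x 90 x 50 mm high; origin under its middle.
- beaker: Bystander: steel beaker, 72 mm across, 85 mm high; origin under its foot.
- gripper_ring: Bystander: black lamp ring cover, 80 mm across, 28 mm high; origin under its foot.
- brush: Bystander: small brush, 160 mm, lying flat at the far side.

How it is judged:
By the outcome, as a careful person would: the job done as asked, in the order asked, and still so for the second after the job is handed in, with the robot touching nothing.
It also fails if it takes over 67 s, if anything falls off the work surface, if the arm or the gripper's body presses on something with over 40 N, if the wrist force passes 120 N, or if a joint passes its speed limit or range.

## Working session

There is one attempt and no reset: what is moved stays moved. The work goes in short steps, Python scripts to look and compute and a tool call to move; the robot and the scene stay as the last step left them, time stands still between calls to the robot, and variables do not carry over. Pictures are saved under pics/ and viewed, at most 10 in all, crops included, and the job is handed in when it is done.

Besides the shell and the picture viewer there is one more tool, called as a command line: name --argument value ..., lists and objects as JSON in quotes. jog_arm: Moves the arm, as the interface text tells. Its arguments: {"type":"object","properties":{"moves":{"type":"array"},"squeeze":{"type":"number"}},"required":["moves"]}

```bash
mkdir -p pics; ls; python3 - <<'E'
from station import arm,eyes,order
import cv2,numpy as np
for n in("side","top"):
    im=eyes.read_camera(n);cv2.imwrite(f"pics/{n}0.png",im[:,:,::-1])
    m=eyes.camera_model(n);print(n,np.round(m["intrinsics"],1).tolist(),np.round(m["extrinsics"],4).tolist())
print(arm.state())
E
```

```text
pics
side [[596.2, 0.0, 326.0], [0.0, 596.2, 230.3], [0.0, 0.0, 1.0]] [[0.8384, -0.2663, 0.4756, -0.1645], [-0.545, -0.4285, 0.7207, -1.1671], [0.0119, -0.8634, -0.5044, 0.9286], [0.0, 0.0, 0.0, 1.0]]
top [[617.5, 0.0, 323.0], [0.0, 617.5, 244.6], [0.0, 0.0, 1.0]] [[0.0233, -0.9965, 0.0802, 0.476], [-0.9997, -0.0234, 0.0002, 0.0158], [0.0017, -0.0802, -0.9968, 1.596], [0.0, 0.0, 0.0, 1.0]]
{'clock': 0.1, 'qpos': array([ 1.24340033e+00,  4.80766700e-01,  1.59678991e+00,  9.49298761e-06,
        1.06512428e+00, -4.66463042e-02]), 'joint_velocities': array([-0.00033377, -0.00107881, -0.00107937, -0.00120156, -0.00036827,
        0.00021206]), 'tau': array([ 7.14708349e-04, -9.52260160e+01, -4.31041038e+01,  6.67618656e-05,
        5.34250023e-03,  6.00139219e-05]), 'ee_pos': array([0.17999547, 0.62422577, 0.25274594]), 'ee_rot': array([ 1.39916542e-01,  9.90163151e-01, -5.33858458e-04, -1.05248294e-04]), 'contact_force': array([0.42231647, 0.33857875, 0.39215527]), 'torque': array([-0.05692895,  0.02585414, -0.00954699]), 'grip_force': 0.0, 'finger_gap': 0.08553506038490774}
```

View pics/side0.png

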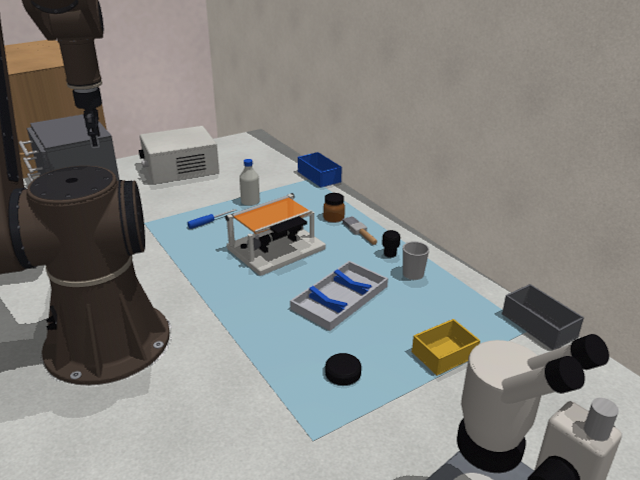

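View pics/top0.png

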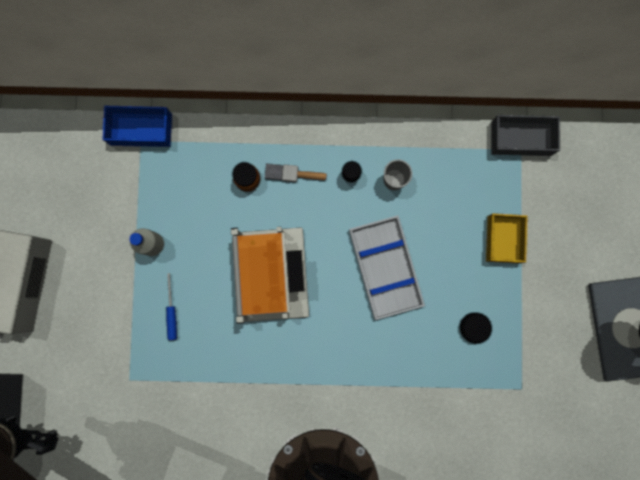

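The side view shows the closed guard at about (275,215), with the tray at (340,295) to its right. In the top view the guard is at (262,275) with hinge posts on the left (col 237), the lip is at (295,271), and the tray centre is at about (386,268) with the rests at (381,249) and (392,287).

```bash
cat > h.py <<'E'
from station import arm,eyes,order
import cv2,numpy as np
from scipy.spatial.transform import Rotation as R
def ray(n,px,z):
    m=eyes.camera_model(n);K=np.array(m["intrinsics"]);T=np.array(m["extrinsics"])
    d=T[:3,:3]@np.linalg.solve(K,[px[0],px[1],1.]);o=T[:3,3]
    return o+d*(z-o[2])/d[2]
def proj(n,p):
    m=eyes.camera_model(n);K=np.array(m["intrinsics"]);T=np.linalg.inv(m["extrinsics"])
    q=K@(T[:3,:3]@np.asarray(p)+T[:3,3]);return q[:2]/q[2]
def blobs(mask,roi,amin=60):
    x0,y0,x1,y1=roi;k=np.zeros_like(mask);k[y0:y1,x0:x1]=mask[y0:y1,x0:x1]
    c,_=cv2.findContours(k,cv2.RETR_EXTERNAL,cv2.CHAIN_APPROX_NONE)
    return sorted([i for i in c if cv2.contourArea(i)>amin],key=cv2.contourArea)[::-1]
E
python3 - <<'E'
from h import *
im=cv2.imread("pics/top0.png");hsv=cv2.cvtColor(im,cv2.COLOR_BGR2HSV)
o=cv2.inRange(hsv,(5,120,80),(22,255,255));b=cv2.inRange(hsv,(0,0,0),(180,255,50));u=cv2.inRange(hsv,(105,150,60),(130,255,255))
t=cv2.inRange(hsv,(0,0,60),(180,60,255))
def rep(nm,c,z):
    r=cv2.minAreaRect(c);P=np.array([ray("top",p,z) for p in cv2.boxPoints(r)])
    print(nm,np.round(r[0],1),"ctr",np.round(P.mean(0),4),"sides",np.round([np.linalg.norm(P[1]-P[0]),np.linalg.norm(P[2]-P[1])],4),
     "ang",np.round([np.degrees(np.arctan2(*(P[i+1]-P[i])[[1,0]])) for i in(0,1)],1))
rep("orange",blobs(o,(225,220,312,330))[0],.113)
for c in blobs(b,(283,240,312,300)): rep("lip",c,.115)
for c in blobs(u,(345,210,430,325)): rep("rest",c,.025)
for c in blobs(t,(342,210,430,325))[:2]: rep("tray",c,.028)
big=cv2.resize(im[215:330,225:430],None,fx=3.9,fy=3.9,interpolation=cv2.INTER_CUBIC);cv2.imwrite("pics/c1.png",big)
E
```

```text
orange [261.5 273.6] ctr [0.5224 0.1623 0.113 ] sides [0.1073 0.1927] ang [ -84.7 -174.4]
lip [294.7 271.2] ctr [0.5295 0.0824 0.115 ] sides [0.0337 0.0982] ang [ -84.2 -174.1]
rest [381.  248.1] ctr [ 0.5967 -0.132   0.025 ] sides [0.1131 0.0137] ang [ -72.9 -163.5]
rest [392.  286.1] ctr [ 0.5008 -0.1614  0.025 ] sides [0.1126 0.0125] ang [ -72.6 -163.1]
tray [386.5 267.2] ctr [ 0.5491 -0.1461  0.028 ] sides [0.1393 0.2468] ang [ -72.6 -163.4]
```

View pics/c1.png

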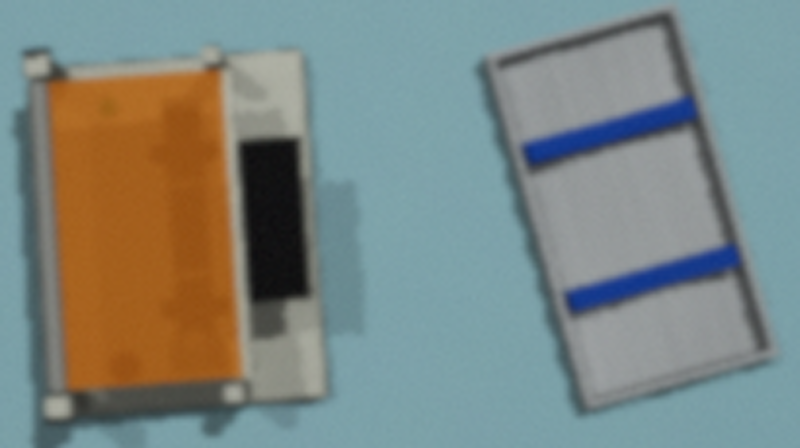

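jog_arm --moves '[{"tx":0,"ty":0,"tz":-40,"claw":1},{"tx":-30,"ty":-13,"tz":-10},{"tx":-30,"ty":-13,"tz":-10},{"tx":-30,"ty":-13,"tz":-10},{"tx":-30,"ty":-13,"tz":-10},{"tx":-30,"ty":-13,"tz":-10},{"tx":-30,"ty":-13,"tz":-10},{"tx":-30,"ty":-13,"tz":-10},{"tx":-20,"ty":-30,"tz":0},{"tx":-10,"ty":-35,"tz":0},{"tx":-10,"ty":-35,"tz":0},{"tx":-10,"ty":-35,"tz":0}]'

```text
$.moves[0]: bad value
```

```bash
python3 - <<'E'
from h import *
s=arm.state();print({k:np.round(s[k],4).tolist() for k in("clock","qpos","ee_pos","ee_rot","joint_velocities")})
E
```

```text
{'clock': 0.1, 'qpos': [1.2434, 0.4808, 1.5968, 0.0, 1.0651, -0.0466], 'ee_pos': [0.18, 0.6242, 0.2527], 'ee_rot': [0.1399, 0.9902, -0.0005, -0.0001], 'joint_velocities': [-0.0003, -0.0011, -0.0011, -0.0012, -0.0004, 0.0002]}
```

jog_arm --moves '[{"tx":0,"ty":0,"tz":-40,"wx":0,"wy":0,"wz":0,"claw":1},{"tx":-30,"ty":-13,"tz":-10,"wx":0,"wy":0,"wz":0,"claw":1},{"tx":-30,"ty":-13,"tz":-10,"wx":0,"wy":0,"wz":0,"claw":1},{"tx":-30,"ty":-13,"tz":-10,"wx":0,"wy":0,"wz":0,"claw":1},{"tx":-30,"ty":-13,"tz":-10,"wx":0,"wy":0,"wz":0,"claw":1},{"tx":-30,"ty":-13,"tz":-10,"wx":0,"wy":0,"wz":0,"claw":1},{"tx":-30,"ty":-13,"tz":-10,"wx":0,"wy":0,"wz":0,"claw":1},{"tx":-30,"ty":-13,"tz":-10,"wx":0,"wy":0,"wz":0,"claw":1},{"tx":-20,"ty":-30,"tz":0,"wx":0,"wy":0,"wz":0,"claw":1},{"tx":-10,"ty":-35,"tz":0,"wx":0,"wy":0,"wz":0,"claw":1},{"tx":-10,"ty":-35,"tz":0,"wx":0,"wy":0,"wz":0,"claw":1},{"tx":-10,"ty":-35,"tz":0,"wx":0,"wy":0,"wz":0,"claw":1}]'

```text
clock: 1.1
ee_pos: [0.367, 0.3335, 0.3628]
ee_rot: [0.14, 0.99, -0.0, -0.0]
contact_force: [0.7, -0.5, -0.2]
finger_gap: 0.0857
grip_force: 0.0
```

```bash
python3 - <<'E'
from h import *
s=arm.state();print({k:np.round(s[k],4).tolist() for k in("clock","qpos","ee_pos","ee_rot","joint_velocities")})
E
```

```text
{'clock': 1.1, 'qpos': [0.6765, 0.1578, 1.7913, -0.0001, 1.1933, -0.6133], 'ee_pos': [0.367, 0.3335, 0.3628], 'ee_rot': [0.14, 0.9902, -0.0003, -0.0002], 'joint_velocities': [-0.6572, -0.4794, 0.5964, -0.0032, -0.1261, -0.6562]}
```

jog_arm --moves '[{"tx":-22,"ty":-27,"tz":8,"wx":-0.12,"wy":0,"wz":0,"claw":1},{"tx":-22,"ty":-28,"tz":5,"wx":-0.12,"wy":0,"wz":0,"claw":1},{"tx":-22,"ty":-28,"tz":1,"wx":-0.12,"wy":0,"wz":0,"claw":1},{"tx":-22,"ty":-28,"tz":-2,"wx":-0.12,"wy":0,"wz":0,"claw":1},{"tx":-22,"ty":-28,"tz":-5,"wx":-0.12,"wy":0,"wz":0,"claw":1},{"tx":-22,"ty":-27,"tz":-9,"wx":-0.12,"wy":0,"wz":0,"claw":1}]'

```text
clock: 1.6
ee_pos: [0.421, 0.2007, 0.3336]
ee_rot: [0.133, 0.96, 0.246, 0.019]
contact_force: [-0.7, 0.7, -0.1]
finger_gap: 0.0854
grip_force: 0.0
```

```bash
python3 - <<'E'
from h import *
s=arm.state();print({k:np.round(s[k],4).tolist() for k in("clock","qpos","ee_pos","ee_rot","joint_velocities")})
E
```

```text
{'clock': 1.6, 'qpos': [0.0182, 0.0555, 2.1004, 0.6061, 0.9556, -1.6271], 'ee_pos': [0.421, 0.2007, 0.3336], 'ee_rot': [0.1329, 0.9599, 0.246, 0.0191], 'joint_velocities': [-1.3236, 0.1687, 0.3033, 1.2105, 0.2714, -2.0758]}
```

```bash
cat > kin.py <<'E'
import numpy as np
from scipy.spatial.transform import Rotation as R
from scipy.optimize import least_squares
D=[([1.24340,.480767,1.59679,0,1.065124,-.046646],[.179995,.624226,.252746],[.139917,.990163,-.000534,-.000105]),
([.6765,.1578,1.7913,-.0001,1.1933,-.6133],[.367,.3335,.3628],[.14,.9902,-.0003,-.0002]),
([.0182,.0555,2.1004,.6061,.9556,-1.6271],[.421,.2007,.3336],[.1329,.9599,.246,.0191])]
E_=lambda s,a:R.from_euler(s,a)
def fk(q,P,s4=1,off=0):
    a0,z0,L2,e,L3,Lt=P
    A=E_('z',q[0]);B=A*E_('y',q[1]);C=A*E_('y',q[1]+q[2]);W=C*E_('z',s4*q[3])*E_('y',q[4])
    return A.apply([a0,0,z0])+B.apply([0,0,L2])+C.apply([e,0,L3])+W.apply([0,0,Lt]), W*E_('z',q[5]+off)
E
cat > fit.py <<'E'
from kin import *
for s4 in(1,-1):
    for q,p,r in D: print(s4,np.round((fk(q,[0]*6,s4)[1].inv()*R.from_quat(r)).as_rotvec(),3))
    f=lambda P:np.r_[np.concatenate([(fk(q,P,s4)[0]-p) for q,p,r in D])*1e3,(P-np.array([.05,.4,.4,0,.4,.25]))*1e-1]
    o=least_squares(f,[.05,.4,.4,0,.4,.25]);print(np.round(o.x,4),np.round(o.fun[:-6],2))
E
python3 fit.py
```

```text
1 [-0.     0.     1.571]
1 [ 0.    -0.     1.571]
1 [-0.    -0.     1.571]
[-0.0371  0.4005  0.6042  0.0426  0.488   0.4132] [ 28.35 -10.76  -3.76  19.23 -23.45   1.45   0.77  -0.78   2.31]
-1 [-0.     0.     1.571]
-1 [ 0.    -0.     1.571]
-1 [-0.803 -0.899  2.109]
[ 0.4363 -0.6561  0.5149 -0.0818 -0.0607 -0.3952] [ 32.71   2.08  43.76  16.13 -25.94 -16.87  -8.66  -9.32 -26.89]
```

```bash
sed -i 's/a0,z0,L2,e,L3,Lt=P/a0,z0,L2,e,L3,Lt,dy=P/; s/apply(\[a0,0,z0\])/apply([a0,dy,z0])/; s/off=0)/off=np.pi\/2)/' kin.py
cat > fit.py <<'E'
from kin import *
P0=np.array([.05,.4,.4,0,.4,.25,.03])
f=lambda P:np.r_[np.concatenate([(fk(q,P)[0]-p) for q,p,r in D])*1e3,(P-P0)*1e-1]
o=least_squares(f,P0);print(np.round(o.x,4),np.round(o.fun[:-7],2))
E
python3 fit.py
```

```text
[0.     0.3176 0.5972 0.0328 0.4449 0.3497 0.0303] [-0.01 -0.   -0.03  0.   -0.    0.01  0.01 -0.01  0.02]
```

jog_arm --moves '[{"tx":-15,"ty":-20,"tz":-6,"wx":-0.1,"wy":0,"wz":0,"claw":1},{"tx":-15,"ty":-20,"tz":-7,"wx":-0.1,"wy":0,"wz":0,"claw":1},{"tx":-15,"ty":-20,"tz":-8,"wx":-0.1,"wy":0,"wz":0,"claw":1},{"tx":-15,"ty":-18,"tz":-10,"wx":-0.1,"wy":0,"wz":0,"claw":1},{"tx":-15,"ty":-16,"tz":-12,"wx":-0.1,"wy":0,"wz":0,"claw":1},{"tx":-15,"ty":-15,"tz":-14,"wx":-0.1,"wy":0,"wz":0,"claw":1}]'

```text
clock: 2.1
ee_pos: [0.4707, 0.0699, 0.3037]
ee_rot: [0.123, 0.856, 0.5, 0.052]
contact_force: [0.6, 0.1, -0.3]
finger_gap: 0.0857
grip_force: 0.0
```

```bash
python3 - <<'E'
from h import *
s=arm.state();print([np.round(s[k],4).tolist() for k in("clock","qpos","ee_pos","ee_rot")])
E
```

```text
[2.1, [-0.5826, 0.4075, 2.15, 1.0135, 1.3133, -2.5335], [0.4707, 0.0699, 0.3037], [0.1234, 0.8556, 0.5, 0.0521]]
```

```bash
cat >> kin.py <<'E'
D.append(([-.5826,.4075,2.15,1.0135,1.3133,-2.5335],[.4707,.0699,.3037],[.1234,.8556,.5,.0521]))
P=np.array([0,.3176,.5972,.0328,.4449,.3497,.0303])
LO=np.array([-2.75,-.82,.23,-1.56,.09,-2.92]);HI=np.array([2.75,2.05,2.67,4.7,2.69,2.92])
H=np.array([.5158,.2223,.110]);u=np.array([-.098,.995,0]);u/=np.linalg.norm(u);v=np.cross([0,0,1],u)
def grasp(th,phi,flip,rad=.145,back=.003,tilt=0):
    # tool pose holding the lip at guard angle th; tool y = +-lip normal
    G=R.from_rotvec(v*th)
    z=np.cos(phi)*u-np.sin(phi)*v; y=np.array([0,0,1.])*(-1 if flip else 1)
    T=R.from_rotvec(v*tilt) # tilt>0: tool slants down
    z=T.apply(z);y=T.apply(y)
    M=R.from_matrix(np.c_[np.cross(y,z),y,z])
    g=-u*rad
    return H+G.apply(g-back*z),G*M
def ik(p,r,q0):
    f=lambda q:np.r_[(fk(q,P)[0]-p)*10,(fk(q,P)[1].inv()*r).as_rotvec()]
    o=least_squares(f,np.clip(q0,LO+.01,HI-.01),bounds=(LO,HI));return o.x,np.abs(o.fun).max()
E
cat > t.py <<'E'
from kin import *
f=lambda P:np.concatenate([(fk(q,P)[0]-p) for q,p,r in D])*1e3
o=least_squares(f,P);print(np.round(o.x,4),np.abs(o.fun).max().round(2))
qd=np.array([-.58,.4,2.15,1.,1.3,-2.5])
for flip in(0,1):
  for phi in(0,.4,.8,1.2,1.57):
    q=qd.copy(); q[5]+=np.pi*flip; out=[]
    for th in np.arange(2.1,-.01,-.3):
        q,e=ik(*grasp(th,phi,flip),q);out.append((round(th,1),q.round(2).tolist(),round(e,3)))
    bad=[o[0] for o in out if o[2]>.003]; print(flip,phi,"bad",bad,out[0][1],out[3][1],out[-1][1])
E
python3 t.py
```

```text
[1.000e-04 3.176e-01 5.972e-01 3.290e-02 4.449e-01 3.497e-01 3.030e-02] 0.03
0 0 bad [np.float64(-0.0)] [0.72, 0.59, 1.58, -0.44, 1.33, -0.77] [0.02, 0.35, 1.89, 0.45, 0.97, -1.92] [-0.5, 1.17, 1.72, 0.98, 1.71, -2.92]
0 0.4 bad [np.float64(0.6), np.float64(0.3), np.float64(-0.0)] [0.84, 0.47, 1.87, -0.8, 1.01, -0.42] [0.02, 0.21, 2.2, 0.88, 0.49, -2.31] [-0.58, 1.12, 1.95, 1.18, 1.54, -2.92]
0 0.8 bad [np.float64(1.8), np.float64(1.5), np.float64(1.2), np.float64(0.9), np.float64(0.6), np.float64(0.3), np.float64(-0.0)] [0.95, 0.47, 2.15, -1.42, 0.89, 0.23] [0.32, 0.17, 2.33, -1.56, 0.09, 0.41] [0.16, 0.42, 2.3, -1.56, 0.09, 1.14]
0 1.2 bad [np.float64(2.1), np.float64(1.8), np.float64(1.5), np.float64(1.2), np.float64(0.9), np.float64(0.6), np.float64(0.3), np.float64(-0.0)] [0.42, 0.23, 2.25, 1.1, 0.09, -2.92] [0.2, 0.15, 2.35, 1.72, 0.09, -2.92] [-0.59, 0.95, 2.38, 1.75, 1.26, -2.92]
0 1.57 bad [np.float64(2.1), np.float64(1.8), np.float64(1.5), np.float64(1.2), np.float64(0.9), np.float64(0.6), np.float64(0.3), np.float64(-0.0)] [0.42, 0.22, 2.25, 0.98, 0.09, -2.92] [0.2, 0.14, 
[... 186 characters left out ...]
 0.4 bad [] [0.84, 0.47, 1.87, -0.8, 1.01, 2.72] [0.02, 0.21, 2.2, 0.88, 0.49, 0.83] [-0.61, 1.17, 2.02, 1.27, 1.56, -0.04]
1 0.8 bad [np.float64(2.1), np.float64(1.8), np.float64(1.5), np.float64(1.2)] [0.88, 0.42, 2.05, -1.12, 0.84, 2.92] [0.31, 0.16, 2.31, -0.94, 0.09, 2.92] [-0.65, 1.26, 2.31, 1.62, 1.59, -0.42]
1 1.2 bad [np.float64(1.2), np.float64(0.9), np.float64(0.6)] [1.0, 0.65, 2.4, 4.26, 1.21, -2.21] [0.35, 0.48, 2.67, 3.3, 1.12, -1.19] [-0.49, 1.49, 2.54, 1.98, 2.03, -0.8]
1 1.57 bad [np.float64(1.5), np.float64(1.2), np.float64(0.9), np.float64(0.6), np.float64(0.3)] [0.93, 1.02, 2.53, 4.01, 1.84, -1.8] [0.64, 1.19, 2.67, 3.94, 2.18, -0.71] [0.07, 1.64, 2.62, 3.08, 2.69, -0.06]
```

```bash
cat > plan.py <<'E'
from kin import *
from scipy.spatial.transform import Slerp
V=np.array([1.89,1.89,2.39,3.01,3.01,3.01])*.7
def show(poses,q):
    """poses: list of (p,R) successive; prints rows [tx ty tz wx wy wz] (mm, rad) and worst speed ratio; returns the pose reached with rounded rows"""
    p,r=poses[0];worst=0
    for i,(p1,r1) in enumerate(poses[1:]):
        t=np.round(r.inv().apply(p1-p)*1e3,1);w=np.round((r.inv()*r1).as_rotvec(),3)
        p=p+r.apply(t/1e3);r=r*R.from_rotvec(w)
        q1,e=ik(p,r,q);worst=max(worst,(abs(q1-q)*12/V).max());q=q1
        print(i+1,*t,*w,"" if e<.003 else f"ERR{e:.3f}")
    print("worst speed",round(worst,2),"q",q.round(2),"end",p.round(4));return (p,r),q
def line(a,b,n,ease=False):
    s=np.linspace(0,1,n+1); 
    if ease:s=(1-np.cos(np.pi*s))/2
    S=Slerp([0,1],R.concatenate([a[1],b[1]]));return [(a[0]+(b[0]-a[0])*x,S(x)) for x in s]
def now():
    from station import arm
    s=arm.state();return (s["ee_pos"],R.from_quat(s["ee_rot"])),s["qpos"]
E
python3 - <<'E'
from plan import *
a,q=now()
g=grasp(.1,0,1)
A=(g[0]-.11*g[1].as_matrix()[:,2],g[1]);W=(np.array([.54,-.06,.28]),g[1])
print(A[0].round(3),g[0].round(3),(a[1].inv()*g[1]).as_rotvec().round(2))
b,q=show(line(a,W,29),q)
b,q=show(line(b,A,5),q)
show(line(b,g,8),q)
E
```

```text
[ 0.541 -0.033  0.136] [0.53  0.076 0.125] [0.5  0.6  2.89]
1 -3.5 -2.4 -2.9 0.017 0.021 0.1 
2 -3.7 -2.2 -2.9 0.018 0.021 0.1 
3 -3.8 -1.7 -2.9 0.017 0.02 0.099 
4 -3.9 -1.5 -3.0 0.018 0.021 0.1 
5 -4.0 -1.1 -3.0 0.017 0.021 0.1 
6 -4.0 -0.8 -3.2 0.017 0.021 0.1 
7 -4.0 -0.4 -3.2 0.018 0.021 0.1 
8 -4.0 -0.1 -3.2 0.017 0.021 0.099 
9 -3.9 0.2 -3.4 0.017 0.02 0.1 
10 -3.8 0.6 -3.4 0.018 0.021 0.1 
11 -3.6 0.9 -3.6 0.017 0.021 0.1 
12 -3.5 1.1 -3.6 0.018 0.021 0.1 
13 -3.2 1.5 -3.7 0.017 0.021 0.099 
14 -3.0 1.7 -3.8 0.017 0.02 0.1 
15 -2.8 1.9 -3.9 0.018 0.021 0.1 
16 -2.5 2.1 -4.0 0.017 0.021 0.1 
17 -2.1 2.2 -4.1 0.018 0.021 0.1 
18 -1.9 2.4 -4.1 0.017 0.021 0.099 
19 -1.5 2.5 -4.3 0.017 0.021 0.1 
20 -1.2 2.6 -4.3 0.018 0.02 0.1 
21 -0.8 2.5 -4.3 0.017 0.021 0.1 
22 -0.5 2.6 -4.5 0.017 0.021 0.1 
23 -0.1 2.5 -4.4 0.018 0.021 0.099 
24 0.2 2.5 -4.6 0.017 0.021 0.1 
25 0.5 2.3 -4.5 0.017 0.02 0.1 
26 0.9 2.2 -4.6 0.018 0.021 0.1 
27 1.1 1.9 -4.6 0.017 0.021 0.1 
28 1.5 1.8 -4.6 0.018 0.021 0.099 
29 1.7 1.6 -4.6 0.017 0.021 0.1 
worst speed 0.73 q [-0.66  0.89  1.61  0.87  1.9   0.47] end [ 0.54 -0.06  0.28]
1 0.7 28.2 8.2 0.0 -0.0 0.0 
2 0.7 28.1 8.1 0.0 -0.0 0.0 
3 0.7 28.2 8.2 0.0 -0.0 0.0 
4 0.7 28.2 8.2 0.0 -0.0 0.0 
5 0.7 28.1 8.2 0.0 -0.0 0.0 
worst speed 0.39 q [-0.63  1.1   1.61  0.86  1.76  0.32] end [ 0.5409 -0.0331  0.1358]
1 -0.0 0.0 13.7 0.0 -0.0 0.0 
2 -0.0 0.0 13.8 0.0 -0.0 0.0 
3 -0.0 0.0 13.7 0.0 -0.0 0.0 
4 -0.0 0.0 13.8 0.0 -0.0 0.0 
5 -0.0 0.0 13.7 0.0 -0.0 0.0 
6 -0.0 0.0 13.8 0.0 -0.0 0.0 
7 -0.0 0.0 13.7 0.0 -0.0 0.0 
8 -0.0 0.0 13.8 0.0 -0.0 0.0 
worst speed 0.16 q [-0.5   1.09  1.76  0.97  1.63  0.24] end [0.5303 0.0758 0.1248]
```

jog_arm --moves '[{"tx":-4,"ty":-3,"tz":-3,"wx":0.02,"wy":0.025,"wz":0.119,"claw":1},{"tx":-4,"ty":-3,"tz":-4,"wx":0.02,"wy":0.025,"wz":0.119,"claw":1},{"tx":-5,"ty":-2,"tz":-4,"wx":0.02,"wy":0.025,"wz":0.119,"claw":1},{"tx":-5,"ty":-2,"tz":-4,"wx":0.02,"wy":0.025,"wz":0.119,"claw":1},{"tx":-5,"ty":-1,"tz":-4,"wx":0.02,"wy":0.025,"wz":0.119,"claw":1},{"tx":-5,"ty":-1,"tz":-4,"wx":0.02,"wy":0.025,"wz":0.119,"claw":1},{"tx":-5,"ty":0,"tz":-4,"wx":0.02,"wy":0.025,"wz":0.119,"claw":1},{"tx":-5,"ty":1,"tz":-4,"wx":0.02,"wy":0.025,"wz":0.119,"claw":1},{"tx":-4,"ty":1,"tz":-4,"wx":0.02,"wy":0.025,"wz":0.119,"claw":1},{"tx":-4,"ty":1,"tz":-4,"wx":0.02,"wy":0.025,"wz":0.119,"claw":1},{"tx":-4,"ty":2,"tz":-4,"wx":0.02,"wy":0.025,"wz":0.119,"claw":1},{"tx":-4,"ty":2,"tz":-5,"wx":0.02,"wy":0.025,"wz":0.119,"claw":1}]'

```text
clock: 3.1
ee_pos: [0.5047, 0.0057, 0.2902]
ee_rot: [0.587, 0.613, 0.322, -0.42]
contact_force: [-0.3, 1.3, 0.1]
finger_gap: 0.0855
grip_force: 0.0
```

jog_arm --moves '[{"tx":-3,"ty":2,"tz":-5,"wx":0.02,"wy":0.025,"wz":0.119,"claw":1},{"tx":-3,"ty":3,"tz":-5,"wx":0.02,"wy":0.025,"wz":0.119,"claw":1},{"tx":-2,"ty":3,"tz":-5,"wx":0.02,"wy":0.025,"wz":0.119,"claw":1},{"tx":-2,"ty":3,"tz":-5,"wx":0.02,"wy":0.025,"wz":0.119,"claw":1},{"tx":-1,"ty":3,"tz":-5,"wx":0.02,"wy":0.025,"wz":0.119,"claw":1},{"tx":-1,"ty":3,"tz":-5,"wx":0.02,"wy":0.025,"wz":0.119,"claw":1},{"tx":0,"ty":3,"tz":-5,"wx":0.02,"wy":0.025,"wz":0.119,"claw":1},{"tx":0,"ty":3,"tz":-6,"wx":0.02,"wy":0.025,"wz":0.119,"claw":1},{"tx":1,"ty":3,"tz":-6,"wx":0.02,"wy":0.025,"wz":0.119,"claw":1},{"tx":1,"ty":2,"tz":-6,"wx":0.02,"wy":0.025,"wz":0.119,"claw":1},{"tx":2,"ty":2,"tz":-6,"wx":0.02,"wy":0.025,"wz":0.119,"claw":1},{"tx":2,"ty":2,"tz":-6,"wx":0.02,"wy":0.025,"wz":0.119,"claw":1}]'

```text
clock: 4.1
ee_pos: [0.5403, -0.0607, 0.2802]
ee_rot: [0.742, 0.048, -0.022, -0.668]
contact_force: [-0.9, -0.1, 0.5]
finger_gap: 0.0854
grip_force: 0.0
```

```bash
python3 - <<'E'
from plan import *
a,q=now()
g=grasp(.1,0,1)
A=(g[0]-.11*g[1].as_matrix()[:,2],g[1])
print(a[0].round(3))
b,q=show(line(a,A,6),q)
E
```

```text
[ 0.54  -0.061  0.28 ]
1 -0.2 23.4 7.1 0.001 -0.0 0.005 
2 -0.1 23.5 7.1 0.001 -0.0 0.006 
3 0.1 23.5 7.0 0.002 -0.0 0.005 
4 0.2 23.4 7.0 0.001 -0.001 0.005 
5 0.3 23.5 7.0 0.001 0.0 0.006 
6 0.4 23.5 7.0 0.001 0.0 0.005 
worst speed 0.33 q [-0.63  1.1   1.61  0.86  1.76  0.32] end [ 0.541  -0.0331  0.1358]
```

jog_arm --moves '[{"tx":0,"ty":23.5,"tz":7,"wx":0.001,"wy":0,"wz":0.005,"claw":1},{"tx":0,"ty":23.5,"tz":7,"wx":0.001,"wy":0,"wz":0.005,"claw":1},{"tx":0,"ty":23.5,"tz":7,"wx":0.001,"wy":0,"wz":0.005,"claw":1},{"tx":0,"ty":23.5,"tz":7,"wx":0.001,"wy":0,"wz":0.005,"claw":1},{"tx":0,"ty":23.5,"tz":7,"wx":0.001,"wy":0,"wz":0.005,"claw":1},{"tx":0,"ty":23.5,"tz":7,"wx":0.001,"wy":0,"wz":0.005,"claw":1},{"tx":0,"ty":0,"tz":15,"wx":0,"wy":0,"wz":0,"claw":1},{"tx":0,"ty":0,"tz":0,"wx":0,"wy":0,"wz":0,"claw":1}]'

```text
clock: 4.77
ee_pos: [0.5387, -0.016, 0.1336]
ee_rot: [0.741, 0.039, -0.032, -0.67]
contact_force: [-0.3, -0.4, 0.5]
finger_gap: 0.085
grip_force: 0.0
```

```bash
python3 - <<'E'
from plan import *
from h import *
a,q=now();print(a[0].round(4))
for n in("side","top"):
    im=eyes.read_camera(n)
    c=im[170:330,200:420] if n=="side" else im[200:360,220:440]
    cv2.imwrite(f"pics/{n}1.png",cv2.resize(c,None,fx=3.5,fy=3.5,interpolation=cv2.INTER_CUBIC)[:,:,::-1])
E
```

```text
[ 0.5387 -0.016   0.1336]
```

View pics/side1.png

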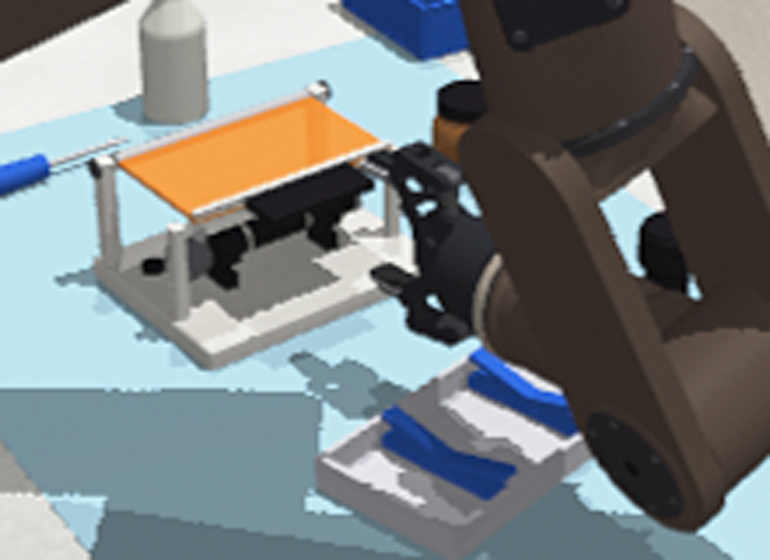

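The fingers straddle the lip's height: in the side crop the upper fingertip is at about (385,165), the lower at (385,275) and the lip at (310,193). The wrist is clear of the tray.

jog_arm --moves '[{"tx":0,"ty":0,"tz":14,"wx":0,"wy":0,"wz":0,"claw":1},{"tx":0,"ty":0,"tz":14,"wx":0,"wy":0,"wz":0,"claw":1},{"tx":0,"ty":0,"tz":14,"wx":0,"wy":0,"wz":0,"claw":1},{"tx":0,"ty":0,"tz":14,"wx":0,"wy":0,"wz":0,"claw":1},{"tx":0,"ty":0,"tz":14,"wx":0,"wy":0,"wz":0,"claw":1},{"tx":0,"ty":0,"tz":12,"wx":0,"wy":0,"wz":0,"claw":1},{"tx":0,"ty":0,"tz":10,"wx":0,"wy":0,"wz":0,"claw":1},{"tx":0,"ty":0,"tz":0,"wx":0,"wy":0,"wz":0,"claw":1}]'

```text
clock: 5.53
ee_pos: [0.5299, 0.0748, 0.125]
ee_rot: [0.741, 0.04, -0.031, -0.669]
contact_force: [-0.3, 0.2, 0.2]
finger_gap: 0.0857
grip_force: 0.0
```

```bash
python3 - <<'E'
from plan import *
from h import *
a,q=now();print(a[0].round(4))
ims=[]
for n in("side","top"):
    im=eyes.read_camera(n)
    c=im[170:290,220:360] if n=="side" else im[210:330,220:360]
    ims.append(cv2.resize(c,None,fx=2.8,fy=3.2,interpolation=cv2.INTER_CUBIC))
cv2.imwrite("pics/g2.png",np.hstack(ims)[:,:,::-1])
E
```

```text
[0.5299 0.0748 0.125 ]
```

View pics/g2.png

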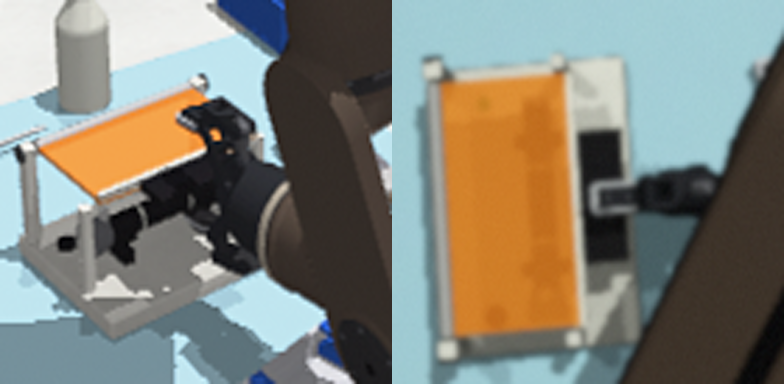

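Both views show the fingers above and below the lip, centred along its width, with the tip at (600,197) in the right-hand panel. Closing now.

jog_arm --moves '[{"tx":0,"ty":0,"tz":0,"wx":0,"wy":0,"wz":0,"claw":0},{"tx":0,"ty":0,"tz":0,"wx":0,"wy":0,"wz":0,"claw":-0.3},{"tx":0,"ty":0,"tz":0,"wx":0,"wy":0,"wz":0,"claw":-0.6},{"tx":0,"ty":0,"tz":0,"wx":0,"wy":0,"wz":0,"claw":-0.8},{"tx":0,"ty":0,"tz":0,"wx":0,"wy":0,"wz":0,"claw":-1},{"tx":0,"ty":0,"tz":0,"wx":0,"wy":0,"wz":0,"claw":-1},{"tx":0,"ty":0,"tz":0,"wx":0,"wy":0,"wz":0,"claw":-1},{"tx":0,"ty":0,"tz":0,"wx":0,"wy":0,"wz":0,"claw":-1}]' --squeeze 40

```text
clock: 6.3
ee_pos: [0.5308, 0.0722, 0.125]
ee_rot: [0.742, 0.039, -0.03, -0.669]
contact_force: [0.0, -5.8, -1.2]
finger_gap: 0.0094
grip_force: 40.8
```

```bash
cat > arc.py <<'E'
from plan import *
import sys
def arc(dth,n,rad=None):
    a,q=now()
    print("start",a[0].round(4))
    s=np.linspace(0,1,n+1)
    return show([(H+R.from_rotvec(v*dth*x).apply(a[0]-H),R.from_rotvec(v*dth*x)*a[1]) for x in s],q)
E
python3 - <<'E'
from arc import *
arc(1.98,24)
E
```

```text
start [0.5308 0.0722 0.125 ]
1 0.1 -12.5 0.5 -0.082 -0.001 -0.0 
2 0.1 -12.5 0.4 -0.083 -0.0 -0.0 
3 0.1 -12.5 0.5 -0.082 -0.001 -0.0 
4 0.1 -12.5 0.5 -0.083 -0.001 -0.0 
5 0.1 -12.5 0.5 -0.082 -0.0 -0.0 
6 0.1 -12.4 0.4 -0.083 -0.001 -0.0 
7 0.1 -12.5 0.5 -0.082 -0.001 -0.0 
8 0.1 -12.5 0.5 -0.083 -0.0 -0.0 
9 0.1 -12.5 0.4 -0.082 -0.001 -0.0 
10 0.1 -12.5 0.5 -0.083 -0.001 -0.0 
11 0.1 -12.5 0.5 -0.082 -0.0 -0.0 
12 0.1 -12.5 0.4 -0.083 -0.001 -0.0 
13 0.1 -12.5 0.5 -0.082 -0.001 -0.001 
14 0.1 -12.5 0.5 -0.083 -0.0 0.0 
15 0.1 -12.5 0.5 -0.082 -0.001 0.0 
16 0.1 -12.4 0.4 -0.083 -0.001 0.0 
17 0.2 -12.5 0.5 -0.082 -0.001 0.0 
18 0.1 -12.5 0.5 -0.083 -0.0 0.0 
19 0.1 -12.5 0.4 -0.082 -0.001 0.0 
20 0.1 -12.5 0.5 -0.083 -0.001 0.0 
21 0.1 -12.5 0.5 -0.082 -0.0 0.0 
22 0.1 -12.5 0.4 -0.083 -0.001 0.0 
23 0.1 -12.5 0.5 -0.082 -0.001 0.0 
24 0.1 -12.5 0.5 -0.083 -0.001 0.0 
worst speed 0.78 q [ 0.71  0.57  1.58 -0.43  1.32  2.35] end [0.5088 0.2957 0.2424]
```

jog_arm --moves '[{"tx":0,"ty":-3.7,"tz":0,"wx":-0.025,"wy":0,"wz":0,"claw":-1},{"tx":0,"ty":-7.4,"tz":0.2,"wx":-0.05,"wy":0,"wz":0,"claw":-1},{"tx":0,"ty":-7.4,"tz":0.2,"wx":-0.05,"wy":0,"wz":0,"claw":-1},{"tx":0,"ty":-7.4,"tz":0.2,"wx":-0.05,"wy":0,"wz":0,"claw":-1},{"tx":0,"ty":-7.4,"tz":0.2,"wx":-0.05,"wy":0,"wz":0,"claw":-1},{"tx":0,"ty":-7.4,"tz":0.2,"wx":-0.05,"wy":0,"wz":0,"claw":-1},{"tx":0,"ty":-7.4,"tz":0.2,"wx":-0.05,"wy":0,"wz":0,"claw":-1},{"tx":0,"ty":-7.4,"tz":0.2,"wx":-0.05,"wy":0,"wz":0,"claw":-1}]' --squeeze 40

```text
clock: 6.97
ee_pos: [0.5292, 0.088, 0.1783]
ee_rot: [0.854, 0.044, -0.021, -0.518]
contact_force: [4.1, 3.4, -3.9]
finger_gap: 0.0096
grip_force: 39.3
```

```bash
cat > st.py <<'E'
from plan import *
from station import arm
s=arm.state();p=s["ee_pos"]-H;y=R.from_quat(s["ee_rot"]).as_matrix()
print("rad",np.hypot(p@u,p[2]).round(4),"pos ang",np.arctan2(p[2],-p@u).round(3),"lat",(p@v).round(4),"tool ang",np.arctan2(-y[2,2],y[:,2]@u).round(3),"F",s["contact_force"].round(1),"T",s["torque"].round(2),s["finger_gap"].round(4))
E
python3 st.py
```

```text
Traceback (most recent call last):
  File "st.py", line 4, in <module>
    print("rad",np.hypot(p@u,p[2]).round(4),"pos ang",np.arctan2(p[2],-p@u).round(3),"lat",(p@v).round(4),"tool ang",np.arctan2(-y[2,2],y[:,2]@u).round(3),"F",s["contact_force"].round(1),"T",s["torque"].round(2),s["finger_gap"].round(4))
                                                                                                                                                                                                                    ^^^^^^^^^^^^^^^^^^^^^
AttributeError: 'float' object has no attribute 'round'
```

jog_arm --moves '[{"tx":0,"ty":-7.4,"tz":0.2,"wx":-0.05,"wy":0,"wz":0,"claw":-1},{"tx":0,"ty":-7.4,"tz":0.2,"wx":-0.05,"wy":0,"wz":0,"claw":-1},{"tx":0,"ty":-7.4,"tz":0.2,"wx":-0.05,"wy":0,"wz":0,"claw":-1},{"tx":0,"ty":-7.4,"tz":0.2,"wx":-0.05,"wy":0,"wz":0,"claw":-1},{"tx":0,"ty":-7.4,"tz":0.2,"wx":-0.05,"wy":0,"wz":0,"claw":-1},{"tx":0,"ty":-7.4,"tz":0.2,"wx":-0.05,"wy":0,"wz":0,"claw":-1},{"tx":0,"ty":-7.4,"tz":0.2,"wx":-0.05,"wy":0,"wz":0,"claw":-1},{"tx":0,"ty":-7.4,"tz":0.2,"wx":-0.05,"wy":0,"wz":0,"claw":-1},{"tx":0,"ty":-7.4,"tz":0.2,"wx":-0.05,"wy":0,"wz":0,"claw":-1},{"tx":0,"ty":-7.4,"tz":0.2,"wx":-0.05,"wy":0,"wz":0,"claw":-1},{"tx":0,"ty":-7.4,"tz":0.2,"wx":-0.05,"wy":0,"wz":0,"claw":-1},{"tx":0,"ty":-7.4,"tz":0.2,"wx":-0.05,"wy":0,"wz":0,"claw":-1}]' --squeeze 40

```text
clock: 7.97
ee_pos: [0.5231, 0.1496, 0.2409]
ee_rot: [0.969, 0.049, -0.007, -0.243]
contact_force: [7.7, 3.5, -10.7]
finger_gap: 0.0093
grip_force: 39.0
```

```bash
sed -i 's/s\["finger_gap"\].round(4)/s["finger_gap"],s["qpos"].round(2)/' st.py; python3 st.py
```

```text
rad 0.1499 pos ang 1.061 lat -0.0001 tool ang 1.08 F [  7.7   3.5 -10.7] T [-0.5  -0.64 -0.57] 0.009339711687815975 [-0.08  0.39  1.91  0.58  1.01  1.03]
```

jog_arm --moves '[{"tx":0.2,"ty":-7.4,"tz":0.4,"wx":-0.05,"wy":0,"wz":0,"claw":-1},{"tx":0.2,"ty":-7.4,"tz":0.4,"wx":-0.05,"wy":0,"wz":0,"claw":-1},{"tx":0.2,"ty":-7.4,"tz":0.4,"wx":-0.05,"wy":0,"wz":0,"claw":-1},{"tx":0.2,"ty":-7.4,"tz":0.4,"wx":-0.05,"wy":0,"wz":0,"claw":-1},{"tx":0.2,"ty":-7.4,"tz":0.4,"wx":-0.05,"wy":0,"wz":0,"claw":-1},{"tx":0.2,"ty":-7.4,"tz":0.4,"wx":-0.05,"wy":0,"wz":0,"claw":-1},{"tx":0.2,"ty":-7.4,"tz":0.4,"wx":-0.05,"wy":0,"wz":0,"claw":-1},{"tx":0.2,"ty":-7.4,"tz":0.4,"wx":-0.05,"wy":0,"wz":0,"claw":-1},{"tx":0.2,"ty":-7.4,"tz":0.4,"wx":-0.05,"wy":0,"wz":0,"claw":-1},{"tx":0.2,"ty":-7.4,"tz":0.4,"wx":-0.05,"wy":0,"wz":0,"claw":-1},{"tx":0.2,"ty":-7.4,"tz":0.4,"wx":-0.05,"wy":0,"wz":0,"claw":-1},{"tx":0,"ty":-7.4,"tz":0.4,"wx":-0.05,"wy":0,"wz":0,"claw":-1}]' --squeeze 40

```text
clock: 8.97
ee_pos: [0.5148, 0.2359, 0.2571]
ee_rot: [0.997, 0.049, 0.007, 0.054]
contact_force: [-16.5, -1.5, 35.5]
finger_gap: 0.0093
grip_force: 46.0
```

```bash
python3 st.py
```

```text
rad 0.1477 pos ang 1.663 lat -0.0003 tool ang 1.68 F [-16.5  -1.5  35.5] T [-1.3   2.63 -0.25] 0.00928106939444996 [ 0.44  0.38  1.77 -0.12  1.03  1.98]
```

jog_arm --moves '[{"tx":-0.5,"ty":-4,"tz":-0.8,"wx":-0.025,"wy":0,"wz":0,"claw":-1},{"tx":-0.5,"ty":-6,"tz":-0.8,"wx":-0.04,"wy":0,"wz":0,"claw":-1},{"tx":-0.3,"ty":-6,"tz":0,"wx":-0.04,"wy":0,"wz":0,"claw":-1},{"tx":0,"ty":-6,"tz":0.1,"wx":-0.04,"wy":0,"wz":0,"claw":-1},{"tx":0,"ty":-6,"tz":0.1,"wx":-0.04,"wy":0,"wz":0,"claw":-1},{"tx":0,"ty":-6,"tz":0.1,"wx":-0.04,"wy":0,"wz":0,"claw":-1}]' --squeeze 40

```text
clock: 9.47
ee_pos: [0.5114, 0.2687, 0.2496]
ee_rot: [0.985, 0.048, 0.013, 0.166]
contact_force: [5.1, -4.3, -2.1]
finger_gap: 0.0096
grip_force: 40.6
```

```bash
python3 st.py
```

```text
rad 0.1472 pos ang 1.893 lat -0.0002 tool ang 1.906 F [ 5.1 -4.3 -2.1] T [-0.95 -0.58  0.31] 0.009593782695404392 [ 0.61  0.47  1.68 -0.32  1.17  2.23]
```

jog_arm --moves '[{"tx":0,"ty":-4.4,"tz":0.1,"wx":-0.03,"wy":0,"wz":0,"claw":-1},{"tx":0,"ty":-4.4,"tz":0.1,"wx":-0.03,"wy":0,"wz":0,"claw":-1},{"tx":0,"ty":-4.4,"tz":0,"wx":-0.03,"wy":0,"wz":0,"claw":-1},{"tx":0,"ty":-3,"tz":0,"wx":-0.02,"wy":0,"wz":0,"claw":-1},{"tx":0,"ty":-3,"tz":0,"wx":-0.02,"wy":0,"wz":0,"claw":-1},{"tx":0,"ty":-1.5,"tz":0,"wx":-0.01,"wy":0,"wz":0,"claw":-1},{"tx":0,"ty":0,"tz":0,"wx":0,"wy":0,"wz":0,"claw":-1}]' --squeeze 40

```text
clock: 10.05
ee_pos: [0.5096, 0.2878, 0.2411]
ee_rot: [0.971, 0.048, 0.016, 0.234]
contact_force: [5.7, -1.3, 4.3]
finger_gap: 0.0095
grip_force: 41.5
```

```bash
python3 st.py
```

```text
rad 0.1467 pos ang 2.036 lat -0.0002 tool ang 2.045 F [ 5.7 -1.3  4.3] T [-1.24 -0.73  0.43] 0.009523546300388317 [ 0.69  0.55  1.61 -0.41  1.28  2.35]
```

jog_arm --moves '[{"tx":0,"ty":-1.5,"tz":0,"wx":-0.01,"wy":0,"wz":0,"claw":-1},{"tx":0,"ty":-1.5,"tz":0,"wx":-0.01,"wy":0,"wz":0,"claw":-1},{"tx":0,"ty":-1.5,"tz":0,"wx":-0.01,"wy":0,"wz":0,"claw":-1},{"tx":0,"ty":-1.5,"tz":0,"wx":-0.01,"wy":0,"wz":0,"claw":-1},{"tx":0,"ty":0,"tz":0,"wx":0,"wy":0,"wz":0,"claw":-1}]' --squeeze 40

```text
clock: 10.47
ee_pos: [0.5091, 0.2928, 0.2383]
ee_rot: [0.966, 0.047, 0.017, 0.254]
contact_force: [6.4, -2.5, 2.7]
finger_gap: 0.0096
grip_force: 41.2
```

```bash
python3 st.py
```

```text
rad 0.1466 pos ang 2.075 lat -0.0002 tool ang 2.085 F [ 6.4 -2.5  2.7] T [-1.09 -0.7   0.55] 0.009569409182930163 [ 0.71  0.57  1.59 -0.43  1.31  2.37]
```

No stop force yet, so I'll ease in further.

jog_arm --moves '[{"tx":0,"ty":-1.5,"tz":0,"wx":-0.01,"wy":0,"wz":0,"claw":-1},{"tx":0,"ty":-1,"tz":0,"wx":-0.007,"wy":0,"wz":0,"claw":-1},{"tx":0,"ty":-1,"tz":0,"wx":-0.007,"wy":0,"wz":0,"claw":-1},{"tx":0,"ty":0,"tz":0,"wx":0,"wy":0,"wz":0,"claw":-1}]' --squeeze 40

```text
clock: 10.8
ee_pos: [0.509, 0.2936, 0.2378]
ee_rot: [0.962, 0.046, 0.017, 0.267]
contact_force: [5.7, -19.6, 14.2]
finger_gap: 0.0095
grip_force: 43.4
```

```bash
python3 st.py
```

```text
rad 0.1465 pos ang 2.081 lat -0.0002 tool ang 2.112 F [  5.7 -19.6  14.2] T [-2.62 -0.64  0.42] 0.009462143172711946 [ 0.72  0.59  1.58 -0.45  1.33  2.39]
```

Stop contact is felt (about 24 N along the guard normal). I'll relieve it, open the claw and back out along the tool.

jog_arm --moves '[{"tx":0,"ty":1,"tz":0,"wx":0.008,"wy":0,"wz":0,"claw":-1},{"tx":0,"ty":0,"tz":0,"wx":0,"wy":0,"wz":0,"claw":-0.8},{"tx":0,"ty":0,"tz":0,"wx":0,"wy":0,"wz":0,"claw":-0.5},{"tx":0,"ty":0,"tz":0,"wx":0,"wy":0,"wz":0,"claw":-0.3},{"tx":0,"ty":0,"tz":0,"wx":0,"wy":0,"wz":0,"claw":-0.3},{"tx":0,"ty":0,"tz":-5,"wx":0,"wy":0,"wz":0,"claw":-0.3},{"tx":0,"ty":0,"tz":-15,"wx":0,"wy":0,"wz":0,"claw":-0.3},{"tx":0,"ty":0,"tz":-25,"wx":0,"wy":0,"wz":0,"claw":-0.3},{"tx":0,"ty":0,"tz":-30,"wx":0,"wy":0,"wz":0,"claw":-0.3},{"tx":0,"ty":0,"tz":-30,"wx":0,"wy":0,"wz":0,"claw":-0.3}]' --squeeze 40

```text
clock: 11.63
ee_pos: [0.502, 0.3484, 0.3287]
ee_rot: [0.964, 0.047, 0.016, 0.261]
contact_force: [1.2, 1.0, 0.4]
finger_gap: 0.0296
grip_force: 0.0
```

```bash
python3 - <<'E'
import st
from h import *
ims=[]
for n in("side","top"):
    im=eyes.read_camera(n);cv2.imwrite(f"pics/{n}3.png",im[:,:,::-1])
    c=im[120:290,200:360] if n=="side" else im[190:360,200:360]
    ims.append(cv2.resize(c,None,fx=2.5,fy=2.5,interpolation=cv2.INTER_CUBIC))
cv2.imwrite("pics/g3.png",np.hstack(ims)[:,:,::-1])
E
```

```text
rad 0.2528 pos ang 2.096 lat 0.0014 tool ang 2.099 F [1.2 1.  0.4] T [ 0.25  0.04 -0.02] 0.029598607775922037 [ 0.78  0.55  1.41 -0.41  1.54  2.34]
```

View pics/g3.png

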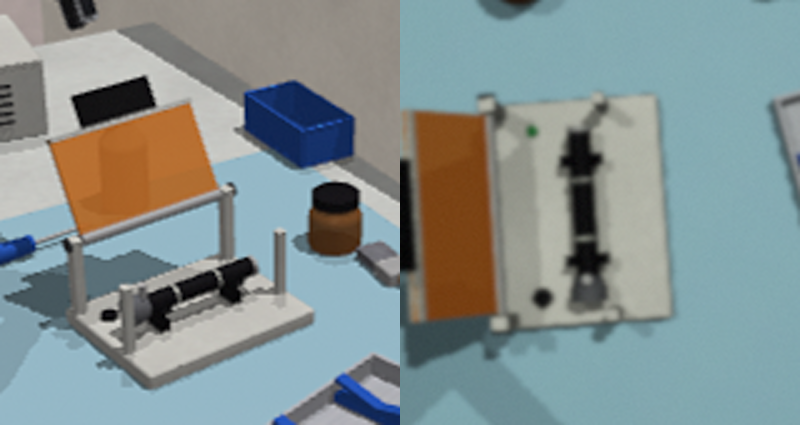

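The guard rests open past vertical. The telescope lies clear in the saddles, eyepiece towards the robot, with its tube centred at about (585,205) in the right-hand panel. Next I'll measure its axis.

```bash
python3 - <<'E'
from h import *
from kin import H,u,v
im=cv2.imread("pics/top3.png");O=H-83e-3*u;O[2]=0
print("pred origin",O.round(4))
hsv=cv2.cvtColor(im,cv2.COLOR_BGR2HSV);mk=(hsv[:,:,2]<60)
pts=[]
for r in range(240,302):
    c=np.where(mk[r,255:300])[0]+255
    if len(c): print(r,c.min(),c.max(),end="; "); 
    if 6<=len(c)<=13: pts.append(ray("top",((c.min()+c.max())/2,r),.054))
pts=np.array(pts);f=np.polyfit(pts[:,0],pts[:,1],1);print("\nfit y=",f,"ang",np.degrees(np.arctan(f[0])),"x",pts[:,0].min(),pts[:,0].max())
# pose in cradle coords
for x in(.43,.524,.6):
    d=np.array([x,np.polyval(f,x),0])-O;print(x,"cradle x,y",(d@u).round(4),(d@v).round(4))
E
```

```text
pred origin [0.5239 0.1397 0.    ]
243 268 274; 244 268 275; 245 268 275; 246 267 275; 247 267 275; 248 267 275; 249 267 275; 250 267 275; 251 267 276; 252 266 279; 253 265 279; 254 265 279; 255 265 279; 256 265 278; 257 267 277; 258 268 277; 259 268 276; 260 268 275; 263 269 276; 264 269 276; 265 269 276; 266 268 276; 267 269 276; 268 269 276; 269 269 276; 270 269 276; 271 269 277; 272 269 277; 273 269 277; 274 269 277; 275 269 277; 276 269 277; 277 269 277; 278 269 277; 279 270 277; 280 270 277; 281 270 277; 282 270 277; 283 270 277; 286 276 277; 287 270 278; 288 270 278; 289 270 278; 290 270 278; 291 270 279; 292 269 282; 293 268 282; 294 267 282; 295 267 281; 296 268 280; 297 271 279; 298 271 279; 299 271 279; 300 271 279; 301 278 279; 
fit y= [0.09908123 0.08733217] ang 5.658468064749332 x 0.4614541942702141 0.6009152432636666
0.43 cradle x,y -0.0005 0.0944
0.524 cradle x,y -0.0005 -0.0
0.6 cradle x,y -0.0004 -0.0764
```

```bash
python3 - <<'E'
from plan import *
a,q=now();ang=np.radians(5.66)
g=grasp(np.pi/2,0,1)[1]
W1=(np.array([.505,.30,.40]),g);W2=(np.array([.524,.139,.30]),g)
b,q=show(line(a,W1,6),q);b,q=show(line(b,W2,6),q)
print(b[1].as_matrix().round(3).tolist())
E
```

```text
1 -0.4 13.0 -5.6 0.087 -0.002 -0.0 
2 -0.4 12.5 -6.8 0.088 -0.003 -0.0 
3 -0.4 11.9 -7.8 0.087 -0.002 -0.001 
4 -0.5 11.1 -8.8 0.087 -0.002 0.0 
5 -0.5 10.3 -9.7 0.087 -0.002 0.0 
6 -0.5 9.4 -10.7 0.088 -0.003 -0.0 
worst speed 0.55 q [0.48 0.28 1.54 0.   1.32 1.96] end [0.505 0.3   0.4  ]
1 0.5 27.0 16.7 -0.0 0.0 -0.0 
2 0.6 27.0 16.6 -0.0 0.0 -0.0 
3 0.5 27.1 16.7 -0.0 0.0 -0.0 
4 0.5 27.0 16.7 -0.0 0.0 -0.0 
5 0.6 27.0 16.6 -0.0 0.0 -0.0 
6 0.5 27.0 16.7 -0.0 0.0 -0.0 
worst speed 0.45 q [0.2  0.28 1.79 0.   1.07 1.68] end [0.524 0.139 0.3  ]
[[0.995, 0.098, -0.0], [0.098, -0.995, 0.0], [-0.0, -0.0, -1.0]]
```

jog_arm --moves '[{"tx":0,"ty":13,"tz":-6,"wx":0.087,"wy":-0.002,"wz":0,"claw":0.4},{"tx":0,"ty":12,"tz":-7,"wx":0.087,"wy":-0.002,"wz":0,"claw":0.4},{"tx":0,"ty":12,"tz":-8,"wx":0.087,"wy":-0.002,"wz":0,"claw":0.4},{"tx":-1,"ty":11,"tz":-9,"wx":0.087,"wy":-0.002,"wz":0,"claw":0.4},{"tx":-1,"ty":10,"tz":-10,"wx":0.087,"wy":-0.002,"wz":0,"claw":0.4},{"tx":0,"ty":10,"tz":-10,"wx":0.088,"wy":-0.003,"wz":0,"claw":0.4},{"tx":0.5,"ty":27,"tz":17,"wx":0,"wy":0,"wz":0,"claw":0.4},{"tx":0.5,"ty":27,"tz":17,"wx":0,"wy":0,"wz":0,"claw":0.4},{"tx":0.5,"ty":27,"tz":17,"wx":0,"wy":0,"wz":0,"claw":0.4},{"tx":0.5,"ty":27,"tz":17,"wx":0,"wy":0,"wz":0,"claw":0.4},{"tx":0.5,"ty":27,"tz":16,"wx":0,"wy":0,"wz":0,"claw":0.4},{"tx":0.5,"ty":27,"tz":16,"wx":0,"wy":0,"wz":0,"claw":0.4}]'

```text
clock: 12.73
ee_pos: [0.5228, 0.1352, 0.2966]
ee_rot: [0.999, 0.048, -0.002, 0.003]
contact_force: [1.0, 1.0, 0.5]
finger_gap: 0.0599
grip_force: 0.0
```

```bash
python3 - <<'E'
from plan import *
a,q=now();g=grasp(np.pi/2,0,1)[1]
b,q=show(line(a,(np.array([.524,.1392,.057]),g),1),q)
E
```

```text
1 2.6 -5.0 239.6 0.005 0.004 -0.002 
worst speed 3.05 q [0.2  0.61 2.   0.   0.53 1.68] end [0.524  0.1392 0.057 ]
```

jog_arm --moves '[{"tx":1,"ty":-2,"tz":25,"wx":0.005,"wy":0.004,"wz":-0.002,"claw":0.4},{"tx":1,"ty":-2,"tz":35,"wx":0,"wy":0,"wz":0,"claw":0.4},{"tx":0,"ty":0,"tz":35,"wx":0,"wy":0,"wz":0,"claw":0.4},{"tx":0,"ty":0,"tz":35,"wx":0,"wy":0,"wz":0,"claw":0.4},{"tx":0,"ty":0,"tz":30,"wx":0,"wy":0,"wz":0,"claw":0.4},{"tx":0,"ty":0,"tz":10,"wx":0,"wy":0,"wz":0,"claw":0.4},{"tx":0,"ty":0,"tz":0,"wx":0,"wy":0,"wz":0,"claw":0.4}]'

```text
clock: 13.32
ee_pos: [0.5231, 0.1402, 0.1252]
ee_rot: [0.999, 0.049, -0.002, 0.0]
contact_force: [-1.4, -0.4, -1.0]
finger_gap: 0.0598
grip_force: 0.0
```

```bash
python3 - <<'E'
from plan import *
a,q=now();g=grasp(np.pi/2,0,1)[1];print(a[0].round(4))
b,q=show(line(a,(np.array([.524,.1392,.057]),g),1),q)
E
```

```text
[0.5231 0.1402 0.1252]
1 1.1 1.1 68.2 0.0 0.005 -0.0 
worst speed 1.0 q [ 0.2   0.61  2.   -0.    0.53  1.68] end [0.524  0.1392 0.057 ]
```

jog_arm --moves '[{"tx":1,"ty":1,"tz":18,"wx":0,"wy":0.005,"wz":0,"claw":0.4},{"tx":0,"ty":0,"tz":20,"wx":0,"wy":0,"wz":0,"claw":0.4},{"tx":0,"ty":0,"tz":20,"wx":0,"wy":0,"wz":0,"claw":0.4},{"tx":0,"ty":0,"tz":10,"wx":0,"wy":0,"wz":0,"claw":0.4},{"tx":0,"ty":0,"tz":0,"wx":0,"wy":0,"wz":0,"claw":0.1},{"tx":0,"ty":0,"tz":0,"wx":0,"wy":0,"wz":0,"claw":-0.2},{"tx":0,"ty":0,"tz":0,"wx":0,"wy":0,"wz":0,"claw":-0.5},{"tx":0,"ty":0,"tz":0,"wx":0,"wy":0,"wz":0,"claw":-1},{"tx":0,"ty":0,"tz":0,"wx":0,"wy":0,"wz":0,"claw":-1},{"tx":0,"ty":0,"tz":0,"wx":0,"wy":0,"wz":0,"claw":-1}]' --squeeze 40

```text
clock: 14.15
ee_pos: [0.5272, 0.1374, 0.0614]
ee_rot: [0.999, 0.049, 0.003, 0.001]
contact_force: [1.6, -36.2, 13.1]
finger_gap: 0.0226
grip_force: 39.0
```

jog_arm --moves '[{"tx":0,"ty":0,"tz":0,"wx":0,"wy":0,"wz":0,"claw":-0.2},{"tx":0,"ty":0,"tz":0,"wx":0,"wy":0,"wz":0,"claw":0.2},{"tx":0,"ty":0,"tz":0,"wx":0,"wy":0,"wz":0,"claw":0.2}]'

```text
clock: 14.4
ee_pos: [0.5268, 0.1398, 0.0605]
ee_rot: [0.999, 0.049, 0.003, -0.0]
contact_force: [-0.4, 0.3, -0.9]
finger_gap: 0.051
grip_force: 0.0
```

```bash
python3 - <<'E'
from h import *
from plan import now,P,fk
s=arm.state();print([np.round(s[k],4).tolist() for k in("ee_pos","ee_rot","contact_force","torque","qpos")])
ims=[]
for n in("side","top"):
    im=eyes.read_camera(n);cv2.imwrite(f"pics/{n}4.png",im[:,:,::-1])
    c=im[150:290,220:350] if n=="side" else im[200:340,210:340]
    ims.append(cv2.resize(c,None,fx=3,fy=3,interpolation=cv2.INTER_CUBIC))
cv2.imwrite("pics/g4.png",np.hstack(ims)[:,:,::-1])
E
```

```text
[[0.5268, 0.1398, 0.0605], [0.9988, 0.0489, 0.0033, -0.0003], [-0.4459, 0.2756, -0.8947], [0.0165, -0.0032, -0.008], [0.204, 0.6064, 1.993, -0.0007, 0.5355, 1.6776]]
```

View pics/g4.png

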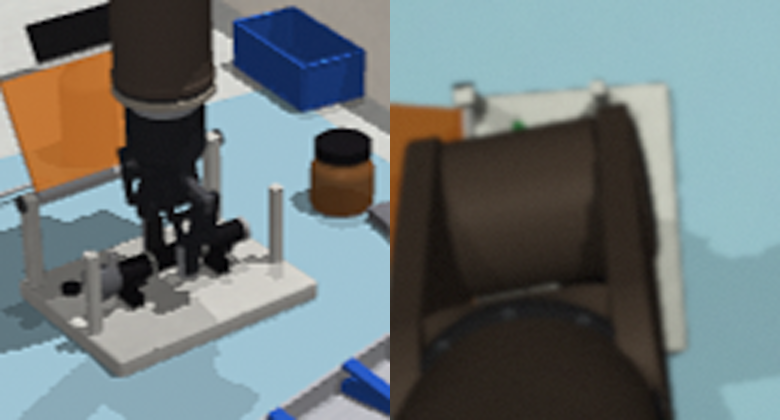

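The gripper straddles the tube between the saddles with nothing else touching it. It sits 4 mm high and about 2.4 mm off centre, so I'll correct both and re-grip.

jog_arm --moves '[{"tx":-1,"ty":2.4,"tz":2.5,"wx":0,"wy":-0.006,"wz":0,"claw":0.2},{"tx":0,"ty":0,"tz":2.5,"wx":0,"wy":0,"wz":0,"claw":0.2},{"tx":0,"ty":0,"tz":0,"wx":0,"wy":0,"wz":0,"claw":-0.2},{"tx":0,"ty":0,"tz":0,"wx":0,"wy":0,"wz":0,"claw":-1},{"tx":0,"ty":0,"tz":0,"wx":0,"wy":0,"wz":0,"claw":-1},{"tx":0,"ty":0,"tz":0,"wx":0,"wy":0,"wz":0,"claw":-1},{"tx":0,"ty":0,"tz":0,"wx":0,"wy":0,"wz":0,"claw":-1}]' --squeeze 40

```text
clock: 15.08
ee_pos: [0.5252, 0.1366, 0.0543]
ee_rot: [0.999, 0.049, -0.001, 0.0]
contact_force: [0.7, -7.6, 0.8]
finger_gap: 0.0228
grip_force: 39.0
```

jog_arm --moves '[{"tx":0,"ty":0,"tz":-5,"wx":0,"wy":0,"wz":0,"claw":-1},{"tx":0,"ty":0,"tz":-10,"wx":0,"wy":0,"wz":0,"claw":-1},{"tx":0,"ty":0,"tz":-20,"wx":0,"wy":0,"wz":0,"claw":-1},{"tx":0,"ty":0,"tz":-25,"wx":0,"wy":0,"wz":0,"claw":-1},{"tx":0,"ty":0,"tz":-25,"wx":0,"wy":0,"wz":0,"claw":-1},{"tx":0,"ty":0,"tz":-25,"wx":0,"wy":0,"wz":0,"claw":-1},{"tx":0,"ty":0,"tz":-20,"wx":0,"wy":0,"wz":0,"claw":-1},{"tx":0,"ty":0,"tz":-10,"wx":0,"wy":0,"wz":0,"claw":-1}]' --squeeze 50

```text
clock: 15.75
ee_pos: [0.5264, 0.1375, 0.1976]
ee_rot: [0.999, 0.049, 0.001, -0.0]
contact_force: [1.0, -0.3, -1.8]
finger_gap: 0.0226
grip_force: 49.0
```

```bash
python3 - <<'E'
from plan import *
a,q=now();print(a[0].round(4))
g=R.from_euler('z',np.radians(16.8-5.63))*grasp(np.pi/2,0,1)[1]
b,q=show(line(a,(np.array([.549,-.1475,.19]),g),12),q)
E
```

```text
[0.5264 0.1375 0.1976]
1 -0.5 23.8 0.6 -0.0 -0.0 -0.016 
2 -0.8 23.8 0.6 -0.0 -0.0 -0.017 
3 -1.2 23.8 0.7 -0.0 -0.001 -0.016 
4 -1.6 23.8 0.6 -0.0 0.0 -0.016 
5 -2.0 23.7 0.6 -0.0 -0.0 -0.016 
6 -2.4 23.7 0.6 -0.0 -0.0 -0.017 
7 -2.8 23.7 0.6 -0.0 -0.0 -0.016 
8 -3.2 23.6 0.7 -0.0 -0.001 -0.016 
9 -3.5 23.6 0.6 -0.0 0.0 -0.016 
10 -3.9 23.5 0.6 -0.0 -0.0 -0.017 
11 -4.3 23.4 0.6 -0.0 -0.0 -0.016 
12 -4.7 23.3 0.7 -0.0 -0.001 -0.016 
worst speed 0.4 q [-0.32  0.44  1.85 -0.    0.85  0.96] end [ 0.549  -0.1475  0.19  ]
```

jog_arm --moves '[{"tx":0,"ty":12,"tz":0,"wx":0,"wy":0,"wz":-0.016,"claw":-1},{"tx":-1,"ty":24,"tz":1,"wx":0,"wy":0,"wz":-0.016,"claw":-1},{"tx":-1,"ty":28,"tz":1,"wx":0,"wy":0,"wz":-0.017,"claw":-1},{"tx":-2,"ty":30,"tz":1,"wx":0,"wy":0,"wz":-0.017,"claw":-1},{"tx":-2,"ty":30,"tz":1,"wx":0,"wy":0,"wz":-0.017,"claw":-1},{"tx":-3,"ty":30,"tz":1,"wx":0,"wy":0,"wz":-0.016,"claw":-1},{"tx":-3,"ty":30,"tz":1,"wx":0,"wy":0,"wz":-0.016,"claw":-1},{"tx":-4,"ty":30,"tz":1,"wx":0,"wy":0,"wz":-0.016,"claw":-1},{"tx":-4,"ty":28,"tz":1,"wx":0,"wy":0,"wz":-0.016,"claw":-1},{"tx":-5,"ty":24,"tz":0,"wx":0,"wy":0,"wz":-0.016,"claw":-1},{"tx":-5,"ty":14,"tz":0,"wx":0,"wy":0,"wz":-0.016,"claw":-1},{"tx":-1,"ty":3,"tz":0,"wx":0,"wy":-0.002,"wz":-0.016,"claw":-1}]'

```text
clock: 16.75
ee_pos: [0.5459, -0.1497, 0.1861]
ee_rot: [0.989, 0.145, -0.002, 0.0]
contact_force: [0.0, -0.6, -1.4]
finger_gap: 0.0224
grip_force: 49.2
```

jog_arm --moves '[{"tx":0,"ty":0,"tz":10,"wx":0,"wy":0,"wz":0,"claw":-1},{"tx":0,"ty":0,"tz":20,"wx":0,"wy":0,"wz":0,"claw":-1},{"tx":0,"ty":0,"tz":25,"wx":0,"wy":0,"wz":0,"claw":-1},{"tx":0,"ty":0,"tz":25,"wx":0,"wy":0,"wz":0,"claw":-1},{"tx":0,"ty":0,"tz":15,"wx":0,"wy":0,"wz":0,"claw":-1},{"tx":0,"ty":0,"tz":5,"wx":0,"wy":0,"wz":0,"claw":-1},{"tx":0,"ty":0,"tz":0,"wx":0,"wy":0,"wz":0,"claw":-1}]'

```text
clock: 17.33
ee_pos: [0.5449, -0.1461, 0.0847]
ee_rot: [0.989, 0.146, -0.003, -0.001]
contact_force: [-0.1, -1.3, -0.7]
finger_gap: 0.0225
grip_force: 49.2
```

```bash
python3 - <<'E'
from plan import *
from h import *
a,q=now();print(a[0].round(4))
g=R.from_euler('z',np.radians(16.8-5.63))*grasp(np.pi/2,0,1)[1]
show(line(a,(np.array([.549,-.1475,.04]),g),1),q)
ims=[]
for n in("side","top"):
    im=eyes.read_camera(n);cv2.imwrite(f"pics/{n}5.png",im[:,:,::-1])
    c=im[210:340,270:410] if n=="side" else im[205:335,330:470]
    ims.append(cv2.resize(c,None,fx=2.8,fy=3,interpolation=cv2.INTER_CUBIC))
cv2.imwrite("pics/g5.png",np.hstack(ims)[:,:,::-1])
E
```

```text
[ 0.5449 -0.1461  0.0847]
1 3.8 2.6 44.7 -0.002 0.005 0.0 
worst speed 0.68 q [-0.32  0.66  1.94 -0.    0.54  0.96] end [ 0.549  -0.1475  0.04  ]
```

View pics/g5.png

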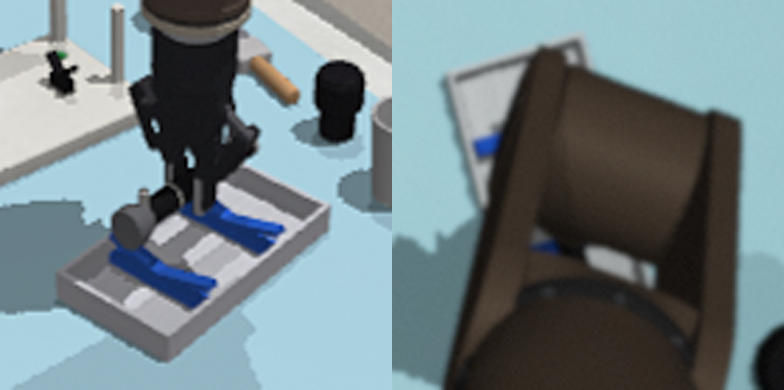

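The side panel shows the telescope held level above the tray, along it, with the eyepiece towards the robot. Lowering gently.

jog_arm --moves '[{"tx":2,"ty":1.5,"tz":10,"wx":-0.002,"wy":0.005,"wz":0,"claw":-1},{"tx":2,"ty":1.5,"tz":12,"wx":0,"wy":0,"wz":0,"claw":-1},{"tx":0,"ty":0,"tz":10,"wx":0,"wy":0,"wz":0,"claw":-1},{"tx":0,"ty":0,"tz":7,"wx":0,"wy":0,"wz":0,"claw":-1},{"tx":0,"ty":0,"tz":3,"wx":0,"wy":0,"wz":0,"claw":-1},{"tx":0,"ty":0,"tz":0,"wx":0,"wy":0,"wz":0,"claw":-1}]'

```text
clock: 17.93
ee_pos: [0.55, -0.1491, 0.0432]
ee_rot: [0.989, 0.146, 0.0, 0.0]
contact_force: [0.1, -0.6, -2.1]
finger_gap: 0.0226
grip_force: 49.2
```

```bash
python3 - <<'E'
from plan import *
a,q=now();print(a[0].round(4))
g=R.from_euler('z',np.radians(16.8-5.63))*grasp(np.pi/2,0,1)[1]
show(line(a,(np.array([.549,-.148,.036]),g),1),q)
E
```

```text
[ 0.55   -0.1491  0.0432]
1 -0.6 -1.3 7.2 0.001 -0.0 -0.0 
worst speed 0.1 q [-0.32  0.67  1.94  0.    0.53  0.96] end [ 0.549 -0.148  0.036]
```

jog_arm --moves '[{"tx":-0.5,"ty":-1,"tz":2,"wx":0,"wy":0,"wz":0,"claw":-1},{"tx":0,"ty":0,"tz":2,"wx":0,"wy":0,"wz":0,"claw":-1},{"tx":0,"ty":0,"tz":1.5,"wx":0,"wy":0,"wz":0,"claw":-1},{"tx":0,"ty":0,"tz":1,"wx":0,"wy":0,"wz":0,"claw":-1},{"tx":0,"ty":0,"tz":0,"wx":0,"wy":0,"wz":0,"claw":-1}]'

```text
clock: 18.35
ee_pos: [0.55, -0.1485, 0.0378]
ee_rot: [0.989, 0.146, 0.001, 0.001]
contact_force: [-0.5, 0.5, -1.3]
finger_gap: 0.022
grip_force: 49.2
```

jog_arm --moves '[{"tx":0,"ty":0,"tz":1,"wx":0,"wy":0,"wz":0,"claw":-1},{"tx":0,"ty":0,"tz":1,"wx":0,"wy":0,"wz":0,"claw":-1},{"tx":0,"ty":0,"tz":0.5,"wx":0,"wy":0,"wz":0,"claw":-1},{"tx":0,"ty":0,"tz":0,"wx":0,"wy":0,"wz":0,"claw":-1}]'

```text
clock: 18.68
ee_pos: [0.55, -0.1485, 0.0353]
ee_rot: [0.989, 0.146, 0.001, 0.001]
contact_force: [-0.3, -0.4, -0.1]
finger_gap: 0.0225
grip_force: 49.2
```

jog_arm --moves '[{"tx":0,"ty":0,"tz":0.5,"wx":0,"wy":0,"wz":0,"claw":-1},{"tx":0,"ty":0,"tz":0.5,"wx":0,"wy":0,"wz":0,"claw":-1},{"tx":0,"ty":0,"tz":0,"wx":0,"wy":0,"wz":0,"claw":-1}]'

```text
clock: 18.93
ee_pos: [0.5501, -0.1485, 0.035]
ee_rot: [0.989, 0.146, 0.001, 0.001]
contact_force: [-3.0, 0.2, 13.8]
finger_gap: 0.0225
grip_force: 50.8
```

Seated with a light 14 N. Relieving the force, releasing and withdrawing upward.

jog_arm --moves '[{"tx":0,"ty":0,"tz":-0.4,"wx":0,"wy":0,"wz":0,"claw":-1},{"tx":0,"ty":0,"tz":0,"wx":0,"wy":0,"wz":0,"claw":-0.4},{"tx":0,"ty":0,"tz":0,"wx":0,"wy":0,"wz":0,"claw":-0.1},{"tx":0,"ty":0,"tz":0,"wx":0,"wy":0,"wz":0,"claw":-0.1},{"tx":0,"ty":0,"tz":-10,"wx":0,"wy":0,"wz":0,"claw":-0.1},{"tx":0,"ty":0,"tz":-20,"wx":0,"wy":0,"wz":0,"claw":-0.1},{"tx":0,"ty":0,"tz":-30,"wx":0,"wy":0,"wz":0,"claw":-0.1},{"tx":0,"ty":0,"tz":-35,"wx":0,"wy":0,"wz":0,"claw":-0.1},{"tx":0,"ty":0,"tz":-35,"wx":0,"wy":0,"wz":0,"claw":-0.1},{"tx":0,"ty":0,"tz":-35,"wx":0,"wy":0,"wz":0,"claw":-0.1},{"tx":0,"ty":0,"tz":-35,"wx":0,"wy":0,"wz":0,"claw":-0.1}]'

```text
clock: 19.85
ee_pos: [0.549, -0.1481, 0.2372]
ee_rot: [0.989, 0.146, 0.001, 0.001]
contact_force: [0.7, -0.3, 0.5]
finger_gap: 0.0383
grip_force: 0.0
```

jog_arm --moves '[{"tx":0,"ty":20,"tz":-20,"wx":0,"wy":0,"wz":0,"claw":-0.1},{"tx":0,"ty":35,"tz":0,"wx":0,"wy":0,"wz":0,"claw":-0.1},{"tx":0,"ty":35,"tz":0,"wx":0,"wy":0,"wz":0,"claw":-0.1},{"tx":0,"ty":35,"tz":0,"wx":0,"wy":0,"wz":0,"claw":-0.1},{"tx":0,"ty":35,"tz":0,"wx":0,"wy":0,"wz":0,"claw":-0.1},{"tx":0,"ty":35,"tz":0,"wx":0,"wy":0,"wz":0,"claw":-0.1},{"tx":0,"ty":20,"tz":0,"wx":0,"wy":0,"wz":0,"claw":-0.1},{"tx":0,"ty":0,"tz":0,"wx":0,"wy":0,"wz":0,"claw":-0.1}]'

```text
clock: 20.52
ee_pos: [0.6118, -0.3581, 0.2553]
ee_rot: [0.989, 0.145, 0.001, 0.001]
contact_force: [-0.4, 0.4, 0.0]
finger_gap: 0.0385
grip_force: 0.0
```

```bash
python3 - <<'E'
from h import *
ims=[]
for n in("side","top"):
    im=eyes.read_camera(n)
    c=im[140:340,200:400] if n=="side" else im[180:340,210:440]
    ims.append(cv2.resize(c,(390,390),interpolation=cv2.INTER_CUBIC))
cv2.imwrite("pics/g6.png",np.hstack(ims)[:,:,::-1]);s=arm.state();print(s["clock"],s["ee_pos"],s["contact_force"])
E
```

```text
20.6167 [ 0.61106174 -0.35444348  0.25513064] [-0.06927332 -0.4867176   0.64028999]
```

View pics/g6.png

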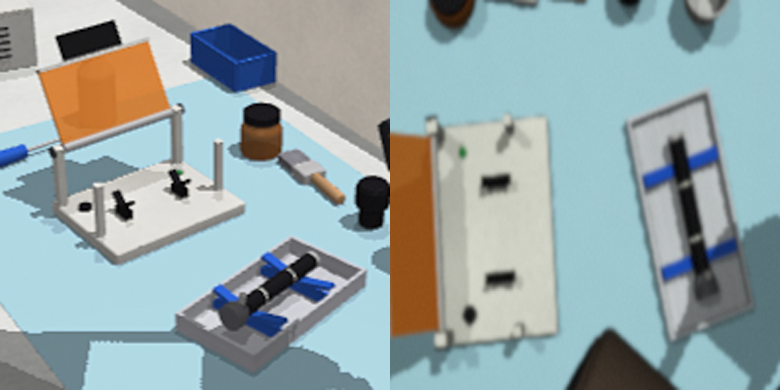

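The telescope lies across both rests, centred (tube at about (682,165) and (697,258) in the right-hand panel). The guard is still open and the bystanders look undisturbed.

```bash
python3 -c "
from station import order;print(order.finish_job())"
```

```text
the job is handed in; nothing more can be done
None
```

The job is handed in: the guard is open on its rear stop and the telescope lies across both blue rests of the tray, at about 21 s on the robot's clock; no verdict came back.

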